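# File a slide case into the packed row

### The job

File the spare slide case that stands alone on the bench into the packed row in the rack: it belongs directly beside the one short case, on the side towards the sprung follower plate, tapered end first. Stand it on the rack's floor, ease it in so that its neighbours are nudged apart but stay upright and in place, and seat it on the back stop with a steady push of about 12 N for a second, never ramming it; let go, and leave the other things on the bench alone.

Things in the scene. Friction and masses are not known exactly. Their poses are not given: they have to be found in the camera images.
- spare_mid (a point): The spare slide case, alone and upright on the bench. Smooth grey plastic, 100 mm long (x), 30 thick (y), 80 tall (z), 110-210 g. Near end (-x): vertical edges rounded 10 mm. Far end (+x): a wedge, full thickness up to 14 mm ahead of the centre, tapering to a rounded nose 6 mm wide 50 mm ahead. The point is its centre, 40 mm above its underside.
- short_mid (a point): The one short case in the row: same plan shape as the spare (100 x 30 mm) but 55 mm tall. Point at its centre, 27.5 mm above its underside; x points to the back stop, y to the rack's fixed end wall. The spare ends on its -y side, centre lines 30 mm apart; the seam its nose enters is only 15 mm from this centre line. It is first to third from the fixed wall, a tall case on its -y side.
- case_a_mid (a point): Grey plastic slide case standing in the row: 100 long (its x, the tapered end at +x), 30 thick (its y), 80 tall, 160 g or so; same shape as the spare. The point is its centre, half-way up (40 above its underside).
- case_b_mid (a point): Grey plastic slide case standing in the row: 100 long (its x, the tapered end at +x), 30 thick (its y), 80 tall, 160 g or so; same shape as the spare. The point is its centre, half-way up (40 above its underside).
- case_c_mid (a point): Grey plastic slide case standing in the row: 100 long (its x, the tapered end at +x), 30 thick (its y), 80 tall, 160 g or so; same shape as the spare. The point is its centre, half-way up (40 above its underside). This one is last in the row, against the follower.
- rack: Aluminium rack fixed to the bench, open in front (-x) and above. Origin on the bench. Floor plate top 6 mm above the bench, from x = -105 to +90 mm, y = -115 to +100; its front part is a bare landing. Fixed end wall: inner face at y = +85, from x = -50, 60 tall. Four cases stand packed against it, shoulder to shoulder. Sliding friction of cases, rack and stop about 0.25.
- follower_face (a point): Middle of the face of the sprung follower plate (80 mm long, 60 tall) that keeps the row tight from the -y end of the rack; it slides along the rack's -y by up to 45 mm. Its spring pushes about 2 N on the closed row and about 4 N with one more case in; its guide lets it only slide.
- stop: Dark steel back stop bar behind the row, rigid, 60 mm tall. Origin on the bench below its face that looks to the cases (x points away from them); set 50 to 62 mm behind the rack's origin. A case is home with its nose on this face, its centre 50 mm before it. The spare must bear on it with over 7 N for half a second, never 22 N. Before that there is only friction: up to some 12 N while wedging in, then a few N.
- mortar: White ceramic mortar, a bowl 96 mm across and 62 high, 0.45 kg, bystander. It and the spare case may swap sides of the bench. Origin at the middle of its underside.
- beaker: Glass beaker, 60 mm across, 85 high, bystander. Origin at the middle of its underside.
- weight: Steel calibration weight with a knob, 32 mm across, 50 high, bystander. Origin at the middle of its underside.
- dish: White weighing dish, 80 mm across, 12 high, bystander. Origin at the middle of its underside.
- spatula: Steel lab spatula, 180 mm long, lying flat, bystander. Origin under its middle.
Not all that is in view belongs to the job. Leave any yellow look-alike of the part that bears case_b_mid alone.

How it is judged:
By the outcome, as a careful person would: the job done as asked, in the order asked, and still so for the second after the job is handed in, with the robot touching nothing.
It also fails if it takes over 72 s, if anything falls off the work surface, if the arm or the gripper's body presses on something with over 40 N, if the wrist force passes 120 N, or if a joint passes its speed limit or range.

### The arm

A 7-joint arm with a two-finger parallel gripper is mounted at the origin on the work surface. World frame = base frame: x ahead of the robot, y to its left, z up, the work surface at z = 0. Lengths are in m, angles in rad, forces in N, time in s.
With the tool pointing down it reaches from about 0.35 to 0.9 m from the base axis. Payload 8.1 kg.
Tool frame: the origin (TCP) lies between the finger pads; the fingertips stand ahead of it and the grasp point (between the pads) is the TCP (arm.nose_length is the z of the fingertips in the tool frame, in m); z points along the fingers, y is the line along which they close (so a half turn about z gives the same grasp; the last joint's range is limited). The gripper opens to 92 mm and grips with 3 to 60 N. Pads are 19 mm wide; open, the fingers measure 130 mm over their backs; the gripper's body (75 mm by 190 mm) begins 47 mm behind the grasp point.
Start: joints at [-1.341, 0.434, 0.025, 1.573, -0.012, 1.134, -0.075], TCP at [0.204, 0.591, 0.246] pointing down, gripper open.
Joint ranges: [-2.62, 2.62], [-0.44, 2.09], [-1.27, 1.32], [0.08, 2.57], [-1.32, 4.46], [0.12, 2], [-2.74, 2.74]. Speed limits (rad/s): [2.22, 2.22, 3.01, 3.01, 3.14, 3.14, 3.14].

### API

Orientations are given as a rotation vector (axis times angle).
In Python, from cell import sensors, optics, arm gives the robot as it stands.
- The arm moves only by the tool arm_command, never from a script. Its argument "deltas" is one flat list of numbers, 7 for each row, row after row: the turn, a rotation vector about the world's x, y, z as a fraction of full scale, then the shift along the world's x, y, z as a fraction of full scale, then the finger opening in mm, from 0 to 91.8. In form: [wx, wy, wz, dx, dy, dz, fingers, wx, wy, wz, dx, dy, dz, fingers, ...]. A call has 1 to 20 rows; each row is the pose to reach, as a shift and turn from the pose commanded when the call began; what a row does not reach only later rows make up. Full scale, the value 1, is 1 m for a shift and 90 degrees for a turn. A row lasts 1/10 s, in which the tool goes at most 50 mm and 8.59 degrees, less where a joint would pass 70% of its speed; a pose out of reach is approached as far as the arm can. A call with a number of a shift or a turn outside -1 to 1 is refused whole. A call with a gripper value outside its range is refused whole. The fingers move at their own pace and stop on an object; "force" is the grip in N (left out, the last holds). Time passes only in rows, so rows that repeat a pose let the fingers close. It gives the time, the measured TCP pose, the force, the opening and the grip force at its end, in the units of the state.
- sensors.observe(): the state, without advancing time (a new reading comes with each control period).
- optics.get_image(name): name is "scene" or "top" or "wrist"; returns the picture (420x560x3 uint8, blue, green, red); there is no depth.
- optics.calibration(name): a dict with "camera_matrix" (3x3 intrinsics, pixels), "rvec" (rotation vector, rad) and "tvec" (3), from world to camera coordinates, as OpenCV has them. Camera axes: x right, y down, z forward; pixel columns grow to the right and rows downward; lengths in m; the calibration is good to about 2 mm. The wrist camera is an equidistant fisheye: a pixel r from the principal point sees the ray r / f radians off the axis. A picture is of the moment at which its call begins: read the wrist's pose just before it. calibration takes no time and is no camera call; for the wrist camera it gives the pose at the moment of the call.
- arm.sign_off(): hands the job in; it is judged then, once.
The state is a dict: "clock": time; "joints": joint angles; "dq": joint speeds; "joint_efforts": joint torques, N m; "position": TCP position; "ee_rot": TCP orientation; "force": force on the tool from outside, world axes, zero at the start; "ft_torque": the same for the moment, N m; "width": opening from 0.0 (shut) to 1.0 (fully open); "gripper_force": force on a finger pad.
Only numpy, scipy, OpenCV 4.12 (cv2) and the standard library are available. Lean on these libraries where they do the work, as an engineer would, in place of code of your own. Each camera call takes 0.05 s, during which the arm holds its last target. There are 200 camera calls.

## Working session

There is one attempt and no reset: what is moved stays moved. The work goes in short steps, Python scripts to look and compute and a tool call to move; the robot and the scene stay as the last step left them, time stands still between calls to the robot, and variables do not carry over. Pictures are saved under pics/ and viewed, at most 10 in all, crops included, and the job is handed in when it is done.

Besides the shell and the picture viewer there is one more tool, called after "Call:" as a command line: name --argument value ..., lists and objects as JSON in quotes. arm_command: Moves the arm, as the interface text tells. Its arguments: {"type":"object","properties":{"deltas":{"type":"array","items":{"type":"number"}},"force":{"type":"number"}},"required":["deltas"]}

```bash
mkdir -p pics; ls; python3 - <<'E'
from cell import sensors, optics, arm
import cv2
for n in ("scene","top"):
    cv2.imwrite(f"pics/{n}0.png",cv2.resize(optics.get_image(n),(800,600),interpolation=cv2.INTER_CUBIC))
    c=optics.calibration(n);print(n,c)
s=sensors.observe();print(s,arm.nose_length)
E
```

```text
pics
scene {'camera_matrix': array([[541.28835325,   0.        , 269.88619929],
       [  0.        , 541.28835325, 210.04765897],
       [  0.        ,   0.        ,   1.        ]]), 'rvec': array([ 2.45444958,  0.66100719, -0.22677008]), 'tvec': array([-0.46694897, -0.1790698 ,  1.40196086])}
top {'camera_matrix': array([[408.64599476,   0.        , 281.79604537],
       [  0.        , 408.64599476, 203.71705187],
       [  0.        ,   0.        ,   1.        ]]), 'rvec': array([ 2.18826994, -2.13016324,  0.10066289]), 'tvec': array([0.00847581, 0.54804488, 0.97145985])}
{'clock': 0.1, 'joints': array([-1.34059753,  0.43514086,  0.02500697,  1.57399645, -0.01161141,
        1.13400117, -0.07510254]), 'dq': array([-0.0009317 , -0.00120936,  0.0001523 , -0.00314051,  0.00087021,
        0.00134248, -0.00026724]), 'joint_efforts': array([ 3.17238795e-03, -6.69121313e+01,  9.88135189e-01, -3.15142787e+01,
       -6.03938545e-02,  3.73991579e-02,  2.32142122e-05]), 'position': array([0.20410353, 0.59028173, 0.24503529]), 'ee_rot': array([-5.20498765e-01, -3.09807067e+00,  2.19405074e-03]), 'force': array([-0.24436755, -0.30577752, -1.1460501 ]), 'ft_torque': array([-0.01342539,  0.00428495,  0.01845132]), 'gripper_force': 0.0, 'width': 0.9983063348398437} 0.019
```

View pics/scene0.png

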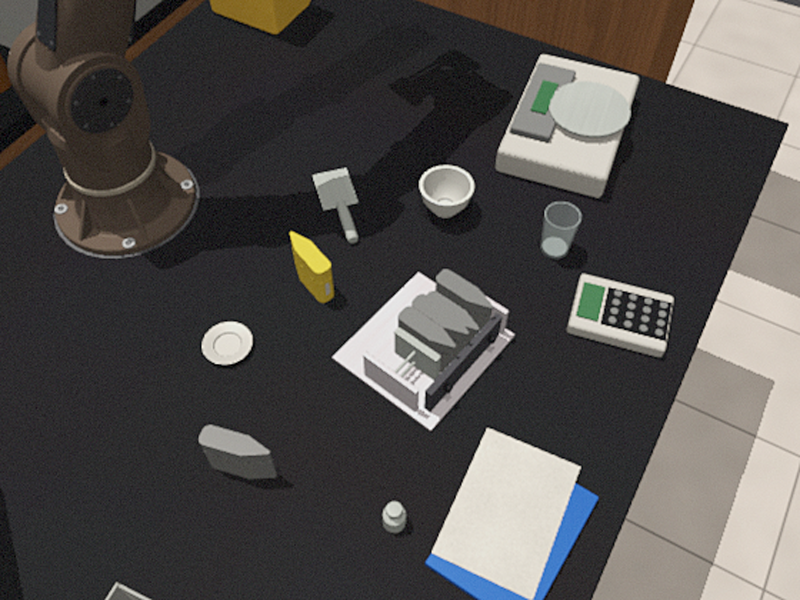

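View pics/top0.png

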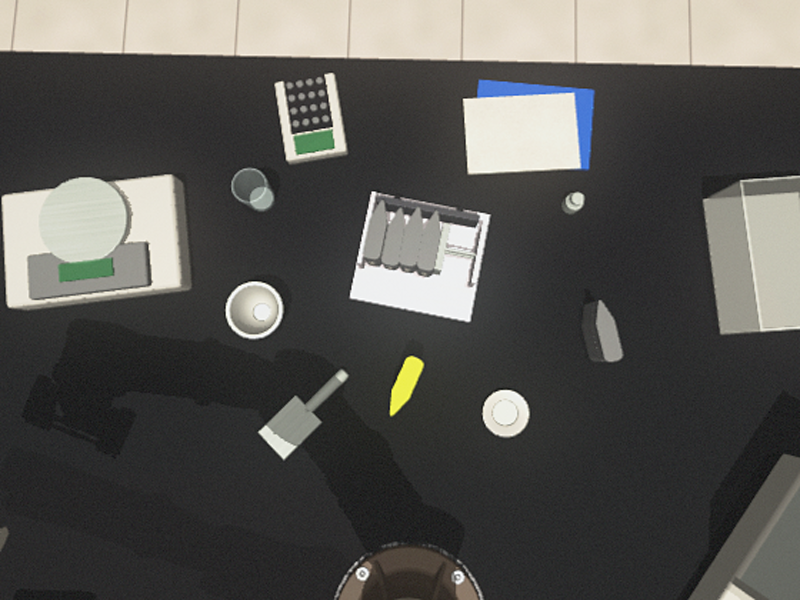

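```bash
python3 - <<'E'
from cell import optics
import cv2, numpy as np
a=optics.get_image("scene");b=optics.get_image("top")
A=cv2.resize(a[182:302,225:365],(800,686),interpolation=cv2.INTER_CUBIC)[:600]
cv2.imwrite("pics/sc1.png",A)
B1=cv2.resize(b[130:230,240:350],(550,500),interpolation=cv2.INTER_CUBIC)
B2=cv2.resize(b[190:270,395:445],(250,400),interpolation=cv2.INTER_CUBIC)
o=np.zeros((500,800,3),np.uint8);o[:,:550]=B1;o[:400,550:]=B2
cv2.imwrite("pics/top1.png",o)
E
```

```text
(no output)
```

View pics/sc1.png

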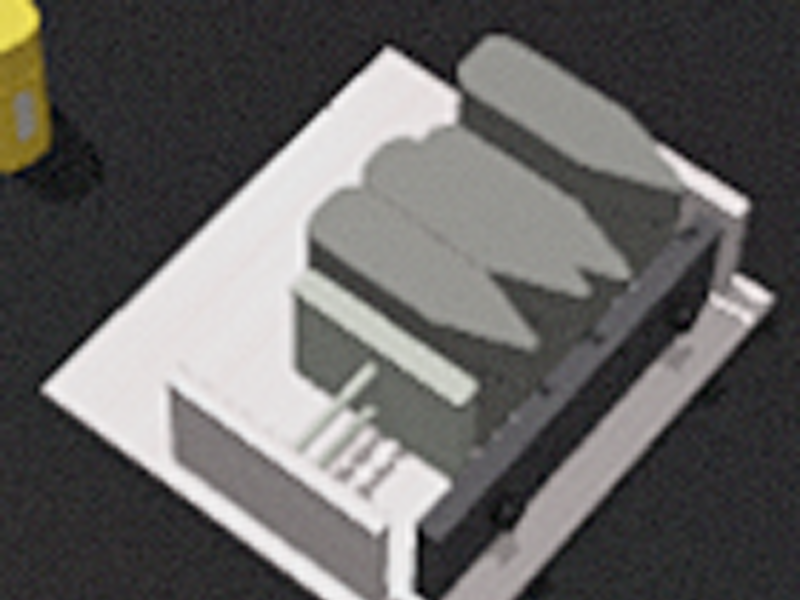

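View pics/top1.png

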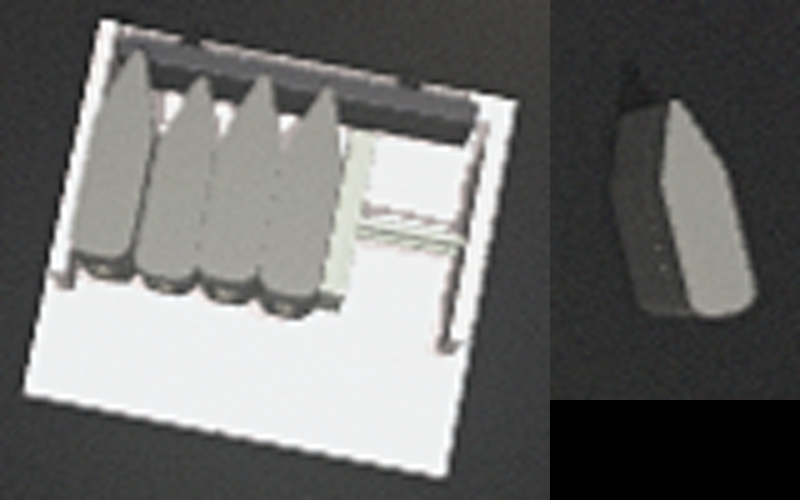

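The row, from the fixed wall, is tall, short, tall, tall: the short case's nose is lower, at scene crop (630,275). The spare is right of the rack in the top view, at top crop (673,100) to (727,318). I'll fit the poses from these points.

```bash
cat > h.py <<'E'
import numpy as np, cv2
from scipy.optimize import least_squares
from scipy.spatial.transform import Rotation as R
def crop(p,s,ox,oy): p=np.array(p,float); return (p+.5)/s-.5+[ox,oy]
def topix(c,P): return cv2.projectPoints(np.array(P,float),c["rvec"],c["tvec"],c["camera_matrix"],None)[0][:,0]
def unproj(c,px,z):
    Rm=cv2.Rodrigues(c["rvec"])[0];o=-Rm.T@c["tvec"]
    d=np.c_[px,np.ones(len(px))]@np.linalg.inv(c["camera_matrix"]).T@Rm
    return o+d*((np.atleast_1d(z)-o[2])/d[:,2])[:,None]
def fit(loc,W):  # 2D rigid local->world: x,y,yaw
    f=lambda q:(((np.c_[np.cos(q[2])*loc[:,0]-np.sin(q[2])*loc[:,1],np.sin(q[2])*loc[:,0]+np.cos(q[2])*loc[:,1]]+q[:2])-W)).ravel()
    r=least_squares(f,[.5,0,0]);return r.x,r.fun.reshape(-1,2)*1e3
E
python3 - <<'E'
from h import *
from cell import optics,sensors
np.set_printoptions(precision=4,suppress=True)
t=optics.calibration("top");s=optics.calibration("scene")
loc=np.array([[50,0],[14,15],[14,-15],[-40,15],[-40,-15],[-50,0]])/1e3
px=crop(np.array([[675,100],[663,185],[727,170],[690,305],[757,293],[727,318]])-[550,0],5,395,190)
q,r=fit(loc,unproj(t,px,.08)[:,:2]);print("spare",q,np.degrees(q[2]));print(r)
# rack: plate corners
px=crop([[25,393],[448,475],[518,98]],5,240,130)
q,r=fit(np.array([[-105,100],[-105,-115],[90,-115]])/1e3,unproj(t,px,.006)[:,:2]);print("rack",q,np.degrees(q[2]));print(r)
c,sn=np.cos(q[2]),np.sin(q[2]);Rt=np.array([[c,-sn],[sn,c]])
z=[.086,.061,.086,.086]
for cam,px in((t,crop([[137,50],[203,77],[265,77],[328,90]],5,240,130)),(s,crop([[685,190],[630,277],[587,293],[535,346]],800/140,225,182))):
    W=unproj(cam,px,z)[:,:2];print("noses in world/rack mm");print(np.c_[W,(W-q[:2])@Rt*1e3])
W=unproj(s,crop([[42,388],[388,46]],800/140,225,182),.006)[:,:2];print("plate front corners in scene",(W-q[:2])@Rt*1e3)
st=sensors.observe();print(R.from_rotvec(st["ee_rot"]).as_matrix())
E
```

```text
spare [ 0.4866 -0.3084  0.2256] 12.923944644151224
[[-1.5666 -0.7396]
 [-0.5456 -0.0025]
 [-1.5367  0.1523]
 [ 1.3979 -0.2159]
 [ 1.805   1.1033]
 [ 0.446  -0.2976]]
rack [ 0.6236  0.0002 -0.1665] -9.541726461478484
[[ 0.1865 -0.3334]
 [-0.0102  0.0364]
 [-0.1763  0.297 ]]
noses in world/rack mm
[[  0.6922   0.0613  57.5874  71.6629]
 [  0.6864   0.0305  56.9393  40.3174]
 [  0.6807   0.0008  56.2672  10.1009]
 [  0.6752  -0.0289  55.7555 -20.0708]]
noses in world/rack mm
[[  0.6916   0.0599  57.2025  70.1831]
 [  0.6857   0.0307  56.2174  40.365 ]
 [  0.6807   0.0009  56.172   10.1966]
 [  0.6747  -0.0287  55.2223 -19.9978]]
plate front corners in scene [[-106.9566 -113.9998]
 [-107.2152  101.7443]]
[[-0.9451  0.3268 -0.0002]
 [ 0.3268  0.9451 -0.0009]
 [-0.0001 -0.0009 -1.    ]]
```

Call:
arm_command --deltas '[0, 0, 0.15, 0.25, -0.39, 0, 91, 0, 0, 0.15, 0.25, -0.39, 0, 91, 0, 0, 0.15, 0.25, -0.39, 0, 91, 0, 0, 0.15, 0.25, -0.39, 0, 91, 0, 0, 0.15, 0.25, -0.39, 0, 91, 0, 0, 0.15, 0.25, -0.39, 0, 91, 0, 0, 0.15, 0.25, -0.39, 0, 91, 0, 0, 0.15, 0.25, -0.39, 0, 91, 0, 0, 0.15, 0.25, -0.39, 0, 91, 0, 0, 0.355, 0.2515, -0.906, 0, 91, 0, 0, 0.355, 0.2515, -0.906, 0, 91, 0, 0, 0.355, 0.2515, -0.906, 0, 91, 0, 0, 0.355, 0.2515, -0.906, 0, 91, 0, 0, 0.355, 0.2515, -0.906, 0, 91, 0, 0, 0.355, 0.2515, -0.906, 0, 91, 0, 0, 0.355, 0.2515, -0.906, 0, 91, 0, 0, 0.355, 0.2515, -0.906, 0, 91, 0, 0, 0.355, 0.2515, -0.906, 0, 91, 0, 0, 0.355, 0.2515, -0.906, 0, 91, 0, 0, 0.355, 0.2515, -0.906, 0, 91]' --force 45

```text
clock: 2.2
position: [0.4549, -0.3188, 0.2458]
ee_rot: [0.349, -3.122, 0.002]
force: [0.5, 0.6, 0.3]
width: 0.991
gripper_force: 0.0
```

```bash
cat >> h.py <<'E'
def fish(c,P):
    K=c["camera_matrix"];Q=np.array(P,float)@cv2.Rodrigues(c["rvec"])[0].T+c["tvec"]
    return cv2.fisheye.projectPoints(Q[:,None,:],np.zeros(3),np.zeros(3),K,np.zeros(4))[0][:,0]
def unfish(c,px,z):
    K=c["camera_matrix"];d=(np.array(px,float)-K[:2,2])/K[0,0];r=np.linalg.norm(d,axis=1)
    v=np.c_[d*(np.sin(r)/r)[:,None],np.cos(r)]
    Rm=cv2.Rodrigues(c["rvec"])[0];o=-Rm.T@c["tvec"];v=v@Rm
    return o+v*((np.atleast_1d(z)-o[2])/v[:,2])[:,None]
def place(q,loc,z):
    c,s=np.cos(q[2]),np.sin(q[2]);loc=np.atleast_2d(loc)
    return np.c_[loc@np.array([[c,s],[-s,c]])+q[:2],np.full(len(loc),z)]
OUT=np.array([[50,0],[14,15],[14,-15],[-40,15],[-40,-15],[-50,0]])/1e3
E
python3 - <<'E'
from h import *
from cell import optics,sensors
np.set_printoptions(precision=4,suppress=True)
c=optics.calibration("wrist");im=optics.get_image("wrist");print(c["camera_matrix"][0],sensors.observe()["position"])
p=fish(c,place([.4866,-.3084,.2256],OUT,.08));print(p)
x0,y0=np.maximum(p.min(0).astype(int)-20,0);x1,y1=p.max(0).astype(int)+20
k=min(800/(x1-x0),600/(y1-y0));k=int(k)
b=cv2.resize(im[y0:y1,x0:x1],None,fx=k,fy=k,interpolation=cv2.INTER_CUBIC)
for a in p: cv2.circle(b,tuple(int(v) for v in ((a-[x0,y0]+.5)*k)),2,(0,0,255),-1)
print(x0,y0,k,b.shape);cv2.imwrite("pics/w1.png",b)
E
```

```text
[325.1923   0.     280.9795] [ 0.4538 -0.3244  0.2461]
[[283.808  275.1812]
 [298.8047 242.8744]
 [268.8104 242.9703]
 [299.4742 189.832 ]
 [268.074  189.9093]
 [283.7676 179.5321]]
248 159 4 (544, 284, 3)
```

View pics/w1.png

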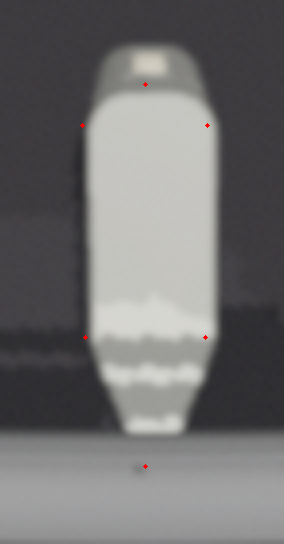

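Spare seen at crop (88..218, 92..337), within 2 mm of the prediction. Going down on it.

Call:
arm_command --deltas '[0, 0, 0, 0.001, 0.002, -0.03, 91, 0, 0, 0, 0.001, 0.002, -0.06, 91, 0, 0, 0, 0.001, 0.002, -0.09, 91, 0, 0, 0, 0.001, 0.002, -0.11, 91, 0, 0, 0, 0.001, 0.002, -0.11, 91, 0, 0, 0, 0.001, 0.002, -0.11, 91]'

```text
clock: 2.85
position: [0.4568, -0.3132, 0.1361]
ee_rot: [0.352, -3.121, -0.0]
force: [0.5, -0.3, 0.8]
width: 0.992
gripper_force: 0.0
```

Call:
arm_command --deltas '[0, 0, 0, 0, 0, -0.03, 91, 0, 0, 0, 0, 0, -0.06, 91, 0, 0, 0, 0, 0, -0.085, 91, 0, 0, 0, 0, 0, -0.094, 91, 0, 0, 0, 0, 0, -0.094, 91, 0, 0, 0, 0, 0, -0.094, 40, 0, 0, 0, 0, 0, -0.094, 20, 0, 0, 0, 0, 0, -0.094, 20, 0, 0, 0, 0, 0, -0.094, 20, 0, 0, 0, 0, 0, -0.094, 20, 0, 0, 0, 0, 0, -0.094, 20]' --force 45

```text
clock: 3.95
position: [0.4568, -0.3133, 0.0419]
ee_rot: [-0.352, 3.122, -0.0]
force: [-0.4, -0.2, -0.4]
width: 0.518
gripper_force: 0.0
```

Call:
arm_command --deltas '[0, 0, 0, 0, 0, 0, 20, 0, 0, 0, 0, 0, 0, 20, 0, 0, 0, 0, 0, 0, 20, 0, 0, 0, 0, 0, 0, 20, 0, 0, 0, 0, 0, 0, 20]'

```text
clock: 4.45
position: [0.4567, -0.3133, 0.0417]
ee_rot: [0.352, -3.122, -0.0]
force: [0.3, -0.3, -0.5]
width: 0.319
gripper_force: 45.0
```

Call:
arm_command --deltas '[0, 0, 0, 0, 0, 0.03, 20, 0, 0, 0, 0, 0, 0.07, 20, 0, 0, 0, 0, 0, 0.11, 20, 0, 0, 0, 0, 0, 0.13, 20, 0, 0, -0.04, 0.003, 0.03, 0.13, 20, 0, 0, -0.09, 0.006, 0.08, 0.13, 20, 0, 0, -0.13, 0.009, 0.13, 0.13, 20, 0, 0, -0.17, 0.011, 0.18, 0.13, 20, 0, 0, -0.21, 0.013, 0.23, 0.13, 20, 0, 0, -0.25, 0.015, 0.28, 0.13, 20, 0, 0, -0.257, 0.017, 0.33, 0.13, 20, 0, 0, -0.257, 0.017, 0.355, 0.13, 20, 0, 0, -0.257, 0.017, 0.366, 0.13, 20, 0, 0, -0.257, 0.017, 0.366, 0.13, 20, 0, 0, -0.257, 0.017, 0.366, 0.13, 20, 0, 0, -0.257, 0.017, 0.366, 0.13, 20, 0, 0, -0.257, 0.017, 0.366, 0.13, 20]'

```text
clock: 6.15
position: [0.4738, 0.0511, 0.1718]
ee_rot: [0.285, 3.129, -0.0]
force: [-0.0, -0.4, -1.1]
width: 0.322
gripper_force: 45.0
```

```bash
python3 - <<'E'
from h import *
from cell import optics,sensors
np.set_printoptions(precision=4,suppress=True)
c=optics.calibration("wrist");im=optics.get_image("wrist");st=sensors.observe();print(st["position"],st["ee_rot"])
t=optics.calibration("top")
print("yellow",unproj(t,crop([[390,413],[414,357],[424,368]],800/560,0,0),.08))
k=3;y0=0
q=np.array([.6236,.0002,-.178])
P=[place(q,[x/1e3,y/1e3],z)[0] for x,y,z in((56.5,70,.086),(56.5,40,.061),(56.5,10,.086),(56.5,-20,.086),(-43.5,25,.006),(-105,100,.006),(-105,-115,.006))]
p=fish(c,P);print(p)
cv2.imwrite("pics/w2.png",cv2.resize(im,(800,600),interpolation=cv2.INTER_CUBIC))
E
```

```text
[0.4738 0.0514 0.1718] [ 0.2841  3.1287 -0.0003]
yellow [[ 0.3467  0.0374  0.08  ]
 [ 0.4364  0.0015  0.08  ]
 [ 0.4193 -0.015   0.08  ]]
[[326.2706 415.5427]
 [296.5791 399.7977]
 [268.4153 416.8155]
 [239.5665 415.9317]
 [282.5248 299.7514]
 [355.8223 246.0818]
 [150.4541 245.3392]]
```

View pics/w2.png

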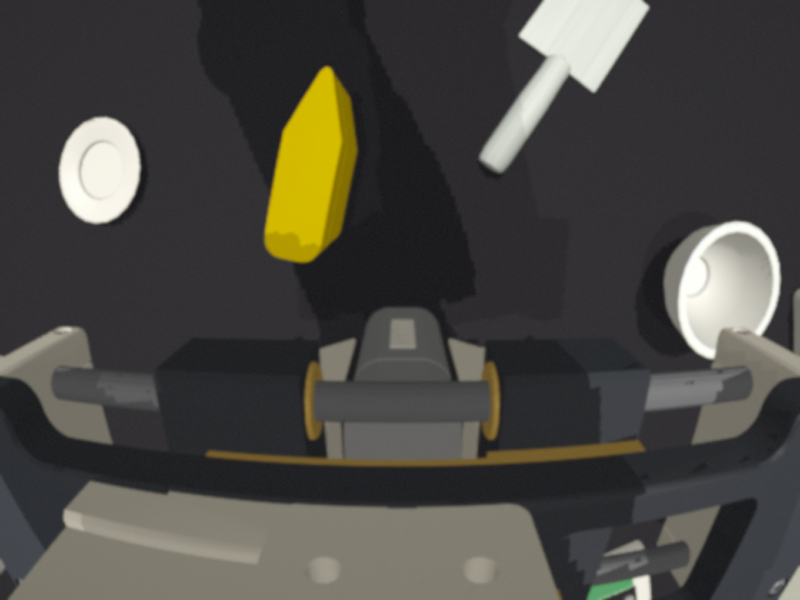

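Wrist view looks backwards (yellow case at (310,170), held spare (403,330)), with no rack in it. I'll lower onto the landing and use the scene camera.

Call:
arm_command --deltas '[0, 0, 0, 0.02, -0.004, -0.02, 20, 0, 0, 0, 0.02, -0.004, -0.05, 20, 0, 0, 0, 0.02, -0.004, -0.08, 20, 0, 0, 0, 0.02, -0.004, -0.105, 20, 0, 0, 0, 0.02, -0.004, -0.118, 20, 0, 0, 0, 0.02, -0.004, -0.122, 20, 0, 0, 0, 0.02, -0.004, -0.1225, 20, 0, 0, 0, 0.02, -0.004, -0.1225, 20, 0, 0, 0, 0.02, -0.004, -0.1225, 20]'

```text
clock: 7.1
position: [0.4945, 0.0489, 0.0503]
ee_rot: [0.28, 3.127, 0.001]
force: [-0.7, -0.1, -1.8]
width: 0.323
gripper_force: 45.0
```

```bash
python3 - <<'E'
from h import *
from cell import optics,sensors
np.set_printoptions(precision=4,suppress=True)
im=optics.get_image("scene");b=optics.get_image("top");st=sensors.observe();print(st["position"],st["ee_rot"],st["force"])
A=cv2.resize(im[180:280,225:365],(800,571),interpolation=cv2.INTER_CUBIC)
cv2.imwrite("pics/sc3.png",A)
cv2.imwrite("pics/top3.png",cv2.resize(b[130:230,240:350],(660,600),interpolation=cv2.INTER_CUBIC))
E
```

```text
[0.4942 0.0489 0.05  ] [0.2803 3.1277 0.001 ] [-0.4323 -0.119  -1.0193]
```

View pics/sc3.png

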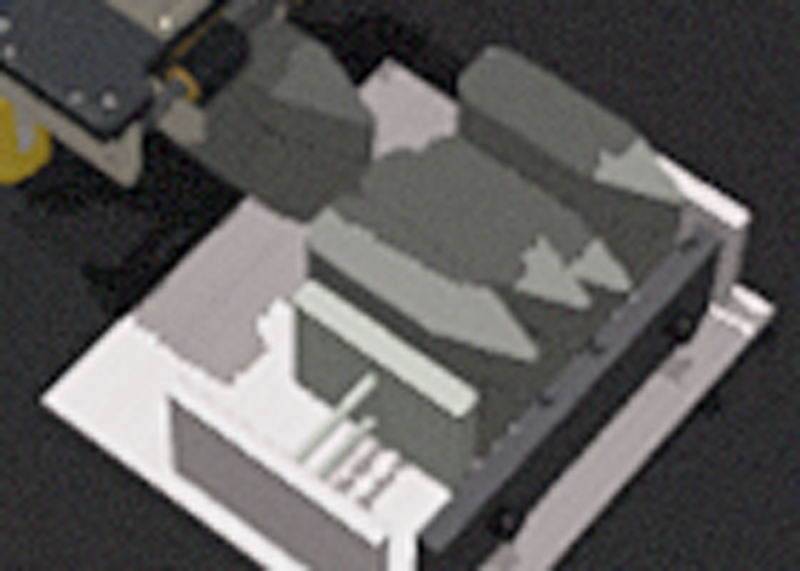

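View pics/top3.png

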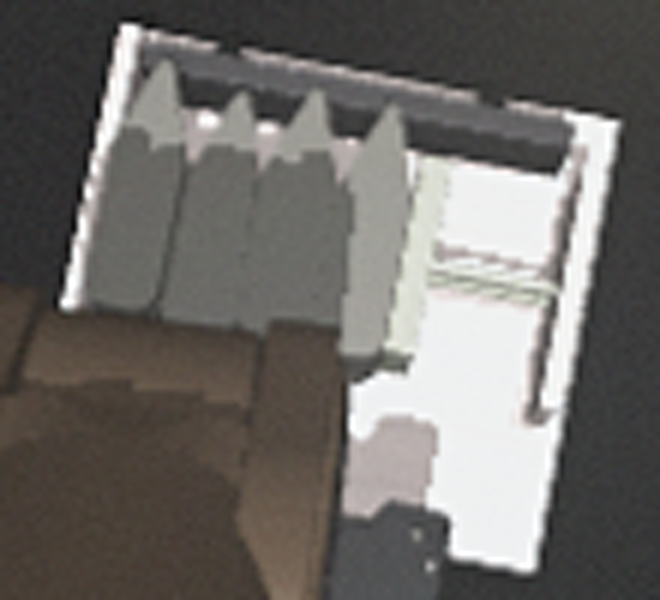

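```bash
python3 - <<'E'
from h import *
from cell import optics
np.set_printoptions(precision=1,suppress=True)
s=optics.calibration("scene");t=optics.calibration("top")
f=lambda cam,px,z,*a:unproj(cam,crop(px,*a),z)[:,:2]
ns=f(s,[[686,197],[630,289],[587,305],[535,357]],[.086,.061,.086,.086],800/140,225,180)
nt=f(t,[[165,62],[240,93],[318,92],[391,106]],[.086,.061,.086,.086],6,240,130)
sp=f(s,[[373,124],[318,216]],[.0883,.0083],800/140,225,180)
loc=np.array([[0,70],[0,40],[0,10],[0,-20]])/1e3
tcp=np.array([[.4942,.0489]]);nose=tcp+.082*np.array([np.cos(-.1787),np.sin(-.1787)])
for W in(ns,nt):
    q,r=fit(loc,W);print(q[:2]*1e3,np.degrees(q[2]),r.ravel())
    inv=lambda P:(place([0,0,-q[2]],P-q[:2],0)[:,:2]*1e3)
    print("seen spare nose top/bottom",inv(sp),"from tcp",inv(nose),"tcp",inv(tcp))
E
```

```text
[678.6  -8.5] -10.23076765219623 [ 0.  -1.5 -0.1  0.5 -0.4  0.7  0.4  0.4]
seen spare nose top/bottom [[-110.    21. ]
 [-133.8   17.4]] from tcp [[-109.7   23.7]] tcp [[-191.7   23.7]]
[679.4  -8.1] -9.82574102023543 [-0.1 -0.2  0.1 -0.7  0.2  0.9 -0.1 -0. ]
seen spare nose top/bottom [[-110.5   21.3]
 [-134.4   17.9]] from tcp [[-110.2   24. ]] tcp [[-192.2   24.6]]
```

Call:
arm_command --deltas '[0, 0, 0, 0, 0.001, -0.001, 20, 0, 0, 0, 0, 0.001, -0.002, 20, 0, 0, 0, 0, 0.001, -0.002, 20, 0, 0, 0, 0.004, 0, -0.002, 20, 0, 0, 0, 0.008, -0.001, -0.002, 20, 0, 0, 0, 0.011, -0.002, -0.002, 20, 0, 0, 0, 0.014, -0.003, -0.002, 20, 0, 0, 0, 0.017, -0.004, -0.002, 20, 0, 0, 0, 0.0195, -0.0048, -0.002, 20, 0, 0, 0, 0.0195, -0.0048, -0.002, 20, 0, 0, 0, 0.0195, -0.0048, -0.002, 20]'

```text
clock: 8.3
position: [0.5135, 0.0447, 0.0476]
ee_rot: [0.279, 3.129, 0.002]
force: [-3.1, 2.7, 7.9]
width: 0.32
gripper_force: 45.0
```

Call:
arm_command --deltas '[0, 0, 0, 0, 0, 0.0006, 20, 0, 0, 0, 0.0022, -0.0012, 0.0006, 20, 0, 0, 0, 0.0044, -0.0024, 0.0006, 20, 0, 0, 0, 0.0066, -0.0036, 0.0006, 20, 0, 0, 0, 0.0088, -0.0048, 0.0006, 20, 0, 0, 0, 0.011, -0.006, 0.0006, 20, 0, 0, 0, 0.0133, -0.0073, 0.0006, 20, 0, 0, 0, 0.0155, -0.0085, 0.0006, 20, 0, 0, 0, 0.0167, -0.0092, 0.0006, 20, 0, 0, 0, 0.0167, -0.0092, 0.0006, 20]'

```text
clock: 9.3
position: [0.5303, 0.0345, 0.0478]
ee_rot: [0.281, 3.129, -0.0]
force: [-1.0, 3.2, -2.4]
width: 0.319
gripper_force: 45.0
```

Call:
arm_command --deltas '[0, 0, 0, 0.0022, -0.0012, 0, 20, 0, 0, 0, 0.0044, -0.0024, 0, 20, 0, 0, 0, 0.0066, -0.0036, 0, 20, 0, 0, 0, 0.0088, -0.0048, 0, 20, 0, 0, 0, 0.011, -0.006, 0, 20, 0, 0, 0, 0.0133, -0.0073, 0, 20, 0, 0, 0, 0.0155, -0.0085, 0, 20, 0, 0, 0, 0.0167, -0.0092, 0, 20, 0, 0, 0, 0.0167, -0.0092, 0, 20]'

```text
clock: 10.2
position: [0.547, 0.0253, 0.0479]
ee_rot: [0.281, 3.128, -0.0]
force: [-0.7, 3.3, -1.4]
width: 0.319
gripper_force: 45.0
```

```bash
python3 - <<'E'
from h import *
from cell import optics,sensors
im=optics.get_image("scene");st=sensors.observe();print(st["position"],st["force"])
cv2.imwrite("pics/sc4.png",cv2.resize(im[180:280,225:365],(800,571),interpolation=cv2.INTER_CUBIC))
E
```

```text
[0.54696376 0.02528295 0.0478842 ] [-0.0457491   3.55482824 -2.14565019]
```

View pics/sc4.png

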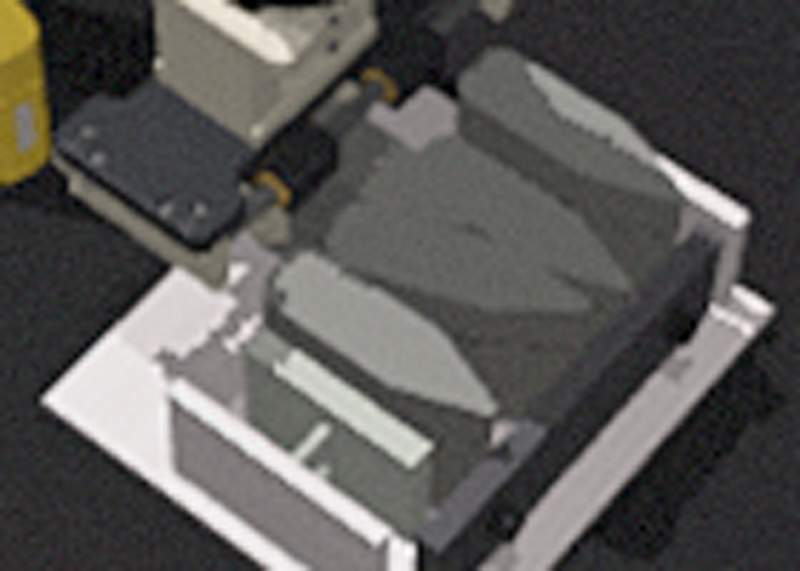

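In the scene crop, c has moved over (nose at (495,415)). b is yawed against the spare's taper (rear (330,240), nose still (587,305)), which fits the wedge geometry, and forces are small. The gripper stays in front of the row, so I continue straight in.

Call:
arm_command --deltas '[0, 0, 0, 0.002, -0.0004, 0, 20, 0, 0, 0, 0.004, -0.0007, 0, 20, 0, 0, 0, 0.006, -0.001, 0, 20, 0, 0, 0, 0.008, -0.0014, 0, 20, 0, 0, 0, 0.01, -0.0018, 0, 20, 0, 0, 0, 0.012, -0.0021, 0, 20, 0, 0, 0, 0.014, -0.0025, 0, 20, 0, 0, 0, 0.016, -0.0028, 0, 20, 0, 0, 0, 0.0177, -0.0031, 0, 20, 0, 0, 0, 0.0177, -0.0031, 0, 20]'

```text
clock: 11.25
position: [0.5643, 0.023, 0.0478]
ee_rot: [-0.28, -3.129, -0.001]
force: [-1.0, 4.8, -2.1]
width: 0.317
gripper_force: 45.0
```

Call:
arm_command --deltas '[0, 0, 0, 0.002, -0.0004, 0, 20, 0, 0, 0, 0.004, -0.0007, 0, 20, 0, 0, 0, 0.004, -0.0007, 0, 20]'

```text
clock: 11.55
position: [0.5683, 0.0223, 0.0478]
ee_rot: [-0.28, -3.129, -0.001]
force: [-1.3, 5.7, -2.4]
width: 0.318
gripper_force: 45.0
```

Call:
arm_command --deltas '[0, 0, 0, 0, 0, 0, 34, 0, 0, 0, 0, 0, 0, 36, 0, 0, 0, 0, 0, 0, 36, 0, 0, 0, 0, 0, 0, 36]'

```text
clock: 11.95
position: [0.5686, 0.0211, 0.048]
ee_rot: [0.282, 3.128, -0.001]
force: [0.6, -0.1, -0.8]
width: 0.393
gripper_force: 0.0
```

```bash
python3 - <<'E'
from h import *
from cell import optics,sensors
im=optics.get_image("scene");st=sensors.observe();print(st["position"],st["force"],st["width"]*91.8)
cv2.imwrite("pics/sc5.png",cv2.resize(im[180:280,225:365],(800,571),interpolation=cv2.INTER_CUBIC))
E
```

```text
[0.56854138 0.02122469 0.0479837 ] [0.0470249  0.27690853 0.1190016 ] 35.91286460269248
```

View pics/sc5.png

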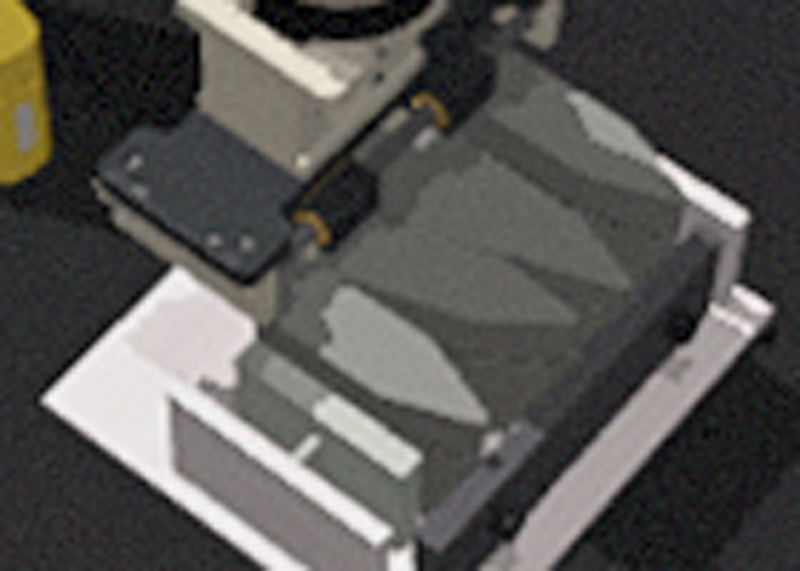

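Call:
arm_command --deltas '[0, 0, 0, 0, 0, 0, 56, 0, 0, 0, 0, 0, 0, 56, 0, 0, 0, 0, 0, 0, 56, 0, 0, 0, -0.008, 0.0014, 0, 56, 0, 0, 0, -0.016, 0.0028, 0, 56, 0, 0, 0, -0.026, 0.005, 0, 56, 0, 0, 0, -0.036, 0.0075, 0, 56, 0, 0, 0, -0.036, 0.0075, 0, 40, 0, 0, 0, -0.036, 0.0075, 0, 0, 0, 0, 0, -0.036, 0.0075, 0, 0, 0, 0, 0, -0.036, 0.0075, 0, 0, 0, 0, 0, -0.036, 0.0075, 0, 0, 0, 0, 0, -0.036, 0.0075, 0, 0, 0, 0, 0, -0.036, 0.0075, 0, 0, 0, 0, 0, -0.036, 0.0075, 0, 0, 0, 0, 0, -0.036, 0.0075, 0, 0, 0, 0, 0, -0.036, 0.0075, 0, 0]'

```text
clock: 13.7
position: [0.5324, 0.0292, 0.0479]
ee_rot: [0.281, 3.129, 0.0]
force: [0.8, -0.2, 0.1]
width: 0.002
gripper_force: 0.0
```

Call:
arm_command --deltas '[0, 0, 0, 0.003, -0.0005, 0, 0, 0, 0, 0, 0.005, -0.0009, 0, 0, 0, 0, 0, 0.0065, -0.0011, 0, 0, 0, 0, 0, 0.008, -0.0014, 0, 0, 0, 0, 0, 0.0095, -0.0017, 0, 0, 0, 0, 0, 0.011, -0.0019, 0, 0, 0, 0, 0, 0.0125, -0.0022, 0, 0, 0, 0, 0, 0.014, -0.0025, 0, 0, 0, 0, 0, 0.0155, -0.0027, 0, 0, 0, 0, 0, 0.017, -0.003, 0, 0, 0, 0, 0, 0.0185, -0.0032, 0, 0, 0, 0, 0, 0.02, -0.0035, 0, 0]'

```text
clock: 14.9
position: [0.5532, 0.0255, 0.048]
ee_rot: [0.281, 3.128, -0.0]
force: [-1.8, 1.0, -0.9]
width: 0.003
gripper_force: 0.9
```

Call:
arm_command --deltas '[0, 0, 0, 0.0015, -0.0003, 0, 0, 0, 0, 0, 0.003, -0.0005, 0, 0, 0, 0, 0, 0.0045, -0.0008, 0, 0, 0, 0, 0, 0.006, -0.001, 0, 0, 0, 0, 0, 0.007, -0.0012, 0, 0, 0, 0, 0, 0.008, -0.0014, 0, 0, 0, 0, 0, 0.009, -0.0016, 0, 0, 0, 0, 0, 0.01, -0.0017, 0, 0, 0, 0, 0, 0.011, -0.0019, 0, 0, 0, 0, 0, 0.012, -0.0021, 0, 0]'

```text
clock: 15.9
position: [0.5644, 0.0236, 0.0478]
ee_rot: [-0.281, -3.129, -0.0]
force: [-1.4, 0.7, 0.8]
width: 0.006
gripper_force: 1.1
```

Call:
arm_command --deltas '[0, 0, 0, 0.0006, -0.0001, 0, 0, 0, 0, 0, 0.0012, -0.0002, 0, 0, 0, 0, 0, 0.0018, -0.0003, 0, 0, 0, 0, 0, 0.0024, -0.0004, 0, 0, 0, 0, 0, 0.003, -0.0005, 0, 0, 0, 0, 0, 0.0035, -0.0006, 0, 0, 0, 0, 0, 0.004, -0.0007, 0, 0, 0, 0, 0, 0.0045, -0.0008, 0, 0]'

```text
clock: 16.7
position: [0.5688, 0.0229, 0.0478]
ee_rot: [0.281, 3.129, 0.0]
force: [-2.3, 1.6, 0.6]
width: 0.005
gripper_force: 1.1
```

Call:
arm_command --deltas '[0, 0, 0, 0.0003, -0.0001, 0, 0, 0, 0, 0, 0.0006, -0.0001, 0, 0, 0, 0, 0, 0.0008, -0.0001, 0, 0]'

```text
clock: 17.0
position: [0.5696, 0.0227, 0.0478]
ee_rot: [0.281, 3.129, 0.0]
force: [-2.0, 0.4, 0.9]
width: 0.004
gripper_force: 1.1
```

Call:
arm_command --deltas '[0, 0, 0, 0.0003, -0.0001, 0, 0, 0, 0, 0, 0.0005, -0.0001, 0, 0, 0, 0, 0, 0.0006, -0.0001, 0, 0]'

```text
clock: 17.3
position: [0.5702, 0.0226, 0.0478]
ee_rot: [0.281, 3.129, 0.0]
force: [-2.2, -0.0, 0.6]
width: 0.006
gripper_force: 1.1
```

Call:
arm_command --deltas '[0, 0, 0, 0.0003, -0.0001, 0, 0, 0, 0, 0, 0.0006, -0.0001, 0, 0, 0, 0, 0, 0.0006, -0.0001, 0, 0]'

```text
clock: 17.6
position: [0.5709, 0.0225, 0.0479]
ee_rot: [0.281, 3.129, -0.0]
force: [-2.3, 0.5, 0.6]
width: 0.004
gripper_force: 1.0
```

Call:
arm_command --deltas '[0, 0, 0, 0.0003, -0.0001, 0, 0, 0, 0, 0, 0.0006, -0.0001, 0, 0, 0, 0, 0, 0.0006, -0.0001, 0, 0]'

```text
clock: 17.9
position: [0.5715, 0.0224, 0.0478]
ee_rot: [0.281, 3.129, 0.0]
force: [-2.6, 0.8, 1.5]
width: 0.004
gripper_force: 1.0
```

Call:
arm_command --deltas '[0, 0, 0, 0.0003, -0.0001, 0, 0, 0, 0, 0, 0.0006, -0.0001, 0, 0, 0, 0, 0, 0.0007, -0.0001, 0, 0]'

```text
clock: 18.2
position: [0.5721, 0.0223, 0.0478]
ee_rot: [0.281, 3.129, -0.0]
force: [-2.7, 0.6, 0.7]
width: 0.004
gripper_force: 1.1
```

Call:
arm_command --deltas '[0, 0, 0, 0.0003, -0.0001, 0, 0, 0, 0, 0, 0.0006, -0.0001, 0, 0, 0, 0, 0, 0.0007, -0.0001, 0, 0]'

```text
clock: 18.5
position: [0.5728, 0.0222, 0.0478]
ee_rot: [0.281, 3.129, -0.0]
force: [-2.5, 0.9, -0.3]
width: 0.004
gripper_force: 1.1
```

Call:
arm_command --deltas '[0, 0, 0, 0.0003, -0.0001, 0, 0, 0, 0, 0, 0.0006, -0.0001, 0, 0, 0, 0, 0, 0.0007, -0.0001, 0, 0]'

```text
clock: 18.8
position: [0.5735, 0.022, 0.0478]
ee_rot: [0.281, 3.129, -0.0]
force: [-2.2, -0.1, 1.3]
width: 0.006
gripper_force: 1.1
```

Call:
arm_command --deltas '[0, 0, 0, 0.0003, -0.0001, 0, 0, 0, 0, 0, 0.0006, -0.0001, 0, 0, 0, 0, 0, 0.0007, -0.0001, 0, 0]'

```text
clock: 19.1
position: [0.5743, 0.0219, 0.0478]
ee_rot: [0.281, 3.129, -0.0]
force: [-2.2, -0.5, 0.6]
width: 0.002
gripper_force: 1.1
```

Call:
arm_command --deltas '[0, 0, 0, 0.0003, -0.0001, 0, 0, 0, 0, 0, 0.0006, -0.0001, 0, 0, 0, 0, 0, 0.0007, -0.0001, 0, 0]'

```text
clock: 19.4
position: [0.575, 0.0219, 0.0478]
ee_rot: [0.281, 3.129, -0.0]
force: [-2.7, -1.1, 0.6]
width: 0.006
gripper_force: 1.0
```

Call:
arm_command --deltas '[0, 0, 0, 0.0003, -0.0001, 0, 0, 0, 0, 0, 0.0006, -0.0001, 0, 0, 0, 0, 0, 0.0007, -0.0001, 0, 0]'

```text
clock: 19.7
position: [0.5755, 0.0218, 0.0478]
ee_rot: [-0.281, -3.129, -0.0]
force: [-2.0, -0.2, 0.1]
width: 0.002
gripper_force: 1.4
```

Call:
arm_command --deltas '[0, 0, 0, 0.0003, -0.0001, 0, 0, 0, 0, 0, 0.0006, -0.0001, 0, 0, 0, 0, 0, 0.0007, -0.0001, 0, 0]'

```text
clock: 20.0
position: [0.5755, 0.0218, 0.0477]
ee_rot: [-0.28, -3.128, -0.0]
force: [-5.7, 0.8, 3.1]
width: 0.006
gripper_force: 2.8
```

Call:
arm_command --deltas '[0, 0, 0, 0.0003, -0.0001, 0, 0, 0, 0, 0, 0.0005, -0.0001, 0, 0]'

```text
clock: 20.2
position: [0.5756, 0.0218, 0.0476]
ee_rot: [-0.28, -3.127, -0.0]
force: [-7.3, 0.9, 3.0]
width: 0.005
gripper_force: 3.7
```

Call:
arm_command --deltas '[0, 0, 0, 0.0004, -0.0001, 0, 0, 0, 0, 0, 0.0007, -0.0001, 0, 0, 0, 0, 0, 0.0009, -0.0002, 0, 0, 0, 0, 0, 0.0009, -0.0002, 0, 0]'

```text
clock: 20.6
position: [0.5756, 0.0219, 0.0474]
ee_rot: [-0.28, -3.125, -0.001]
force: [-10.0, 0.6, 4.3]
width: 0.002
gripper_force: 4.8
```

Call:
arm_command --deltas '[0, 0, 0, 0.0003, -0.0001, 0, 0, 0, 0, 0, 0.0006, -0.0001, 0, 0, 0, 0, 0, 0.0008, -0.0001, 0, 0, 0, 0, 0, 0.0008, -0.0001, 0, 0, 0, 0, 0, 0.0008, -0.0001, 0, 0, 0, 0, 0, 0.0008, -0.0001, 0, 0, 0, 0, 0, 0.0008, -0.0001, 0, 0, 0, 0, 0, 0.0008, -0.0001, 0, 0, 0, 0, 0, 0.0008, -0.0001, 0, 0, 0, 0, 0, 0.0008, -0.0001, 0, 0, 0, 0, 0, 0.0008, -0.0001, 0, 0, 0, 0, 0, 0.0008, -0.0001, 0, 0, 0, 0, 0, 0.0008, -0.0001, 0, 0]'

```text
clock: 21.9
position: [0.5756, 0.0219, 0.0472]
ee_rot: [-0.279, -3.124, -0.001]
force: [-11.8, 1.3, 4.9]
width: 0.008
gripper_force: 6.0
```

Call:
arm_command --deltas '[0, 0, 0, -0.002, 0.0003, 0, 0, 0, 0, 0, -0.006, 0.001, 0, 0, 0, 0, 0, -0.015, 0.0026, 0, 0, 0, 0, 0, -0.03, 0.005, 0, 0, 0, 0, 0, -0.045, 0.008, 0.02, 0, 0, 0, 0, -0.05, 0.009, 0.06, 0, 0, 0, 0, -0.07, 0.02, 0.1, 0, 0, 0, 0, -0.1, 0.06, 0.14, 0, 0, 0, 0, -0.11, 0.11, 0.17, 0, 0, 0, 0, -0.11, 0.16, 0.18, 0, 0, 0, 0, -0.11, 0.21, 0.18, 0, 0, 0, 0, -0.11, 0.26, 0.18, 0, 0, 0, 0, -0.11, 0.31, 0.18, 0, 0, 0, 0, -0.11, 0.36, 0.18, 0, 0, 0, 0, -0.11, 0.36, 0.18, 0]'

```text
clock: 23.4
position: [0.4666, 0.3873, 0.2276]
ee_rot: [-0.272, -3.13, -0.005]
force: [-0.1, 0.1, -0.3]
width: 0.007
gripper_force: 0.0
```

```bash
python3 - <<'E'
from h import *
from cell import optics,sensors
st=sensors.observe();print(st["clock"],st["position"],st["force"])
for n in("top","scene"):
    g=cv2.cvtColor(optics.get_image(n),cv2.COLOR_BGR2GRAY);c=optics.calibration(n)
    cv2.imwrite(f"pics/{n}_end.png",g)
    q=[.679,-.0083,np.radians(-10)]
    ys=np.arange(85,-80,-3)
    for x in(-4,-8,-15,-25,-60,-97,-103):
        p=topix(c,place(q,np.c_[np.full(len(ys),x),ys]/1e3,.086)).astype(np.float32)
        v=cv2.remap(g,p[:,:1],p[:,1:],cv2.INTER_LINEAR)[:,0];print(n,x,*v)
print(*ys)
E
```

```text
23.4 [0.46658069 0.38730057 0.22764719] [-0.09475457  0.0783209  -0.34583759]
top -4 241 162 76 82 135 153 127 75 70 81 74 72 73 73 74 77 92 74 77 68 76 76 75 88 142 157 149 86 69 76 79 71 69 91 151 159 134 86 76 75 71 74 72 93 147 160 146 92 70 69 76 74 73 70 76
top -8 227 143 94 108 147 156 155 96 51 59 62 61 61 59 86 146 144 85 62 64 63 62 60 124 156 156 159 111 68 64 65 66 60 117 158 157 148 108 62 65 65 63 63 128 158 158 160 112 70 66 66 69 70 67 66
top -15 238 155 114 152 156 154 156 143 98 74 86 129 130 102 144 157 157 140 99 130 146 95 104 153 156 157 157 148 110 104 137 111 128 158 159 158 157 158 144 138 107 93 124 155 159 159 158 154 123 98 110 116 126 141 148
top -25 245 177 148 154 155 155 156 156 156 134 165 210 233 170 154 156 156 156 158 169 231 189 154 157 159 156 157 157 155 167 173 165 158 157 158 159 157 157 156 167 177 159 157 159 159 159 159 158 157 145 187 221 217 219 231
top -60 207 153 156 157 157 156 158 158 157 157 120 137 158 158 159 160 159 160 160 160 153 157 161 161 159 161 159 161 161 161 161 160 161 159 159 162 161 162 160 161 160 159 159 162 161 162 
[... 1439 characters left out ...]
151 151 151 150 151 152 152 150 151 155 153 151 155 124 68 67 123 207
scene -97 38 119 152 155 154 153 154 157 155 130 41 79 205 234 228 228 227 228 229 229 233 219 195 175 174 175 175 174 189 222 238 222 182 177 173 167 165 169 192 222 239 224 201 177 179 179 179 181 195 222 233 229 230 229 229
scene -103 39 37 44 43 37 43 47 40 38 42 34 78 201 229 226 226 226 225 227 226 227 228 228 228 229 228 231 230 230 229 228 229 229 229 231 231 231 230 230 229 230 230 228 229 230 229 229 229 228 228 228 228 228 228 226
85 82 79 76 73 70 67 64 61 58 55 52 49 46 43 40 37 34 31 28 25 22 19 16 13 10 7 4 1 -2 -5 -8 -11 -14 -17 -20 -23 -26 -29 -32 -35 -38 -41 -44 -47 -50 -53 -56 -59 -62 -65 -68 -71 -74 -77
```

```bash
python3 -c "
from cell import arm
print(arm.sign_off())"
```

```text
the job is handed in; nothing more can be done
None
```

The spare case is filed directly beside the short case on the follower side and seated on the back stop with a push of about 12 N held for about 1 s. It is released, all the noses line up in the end images, and the job was handed in at about 23.5 s.

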